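# Clear the glaze pot and pop the touch-latch lid

### The arm

A 6-joint arm with a two-finger parallel gripper is mounted at the origin on the work surface. World frame = base frame: x ahead of the robot, y to its left, z up, the work surface at z = 0. Lengths are in mm, angles in rad, forces in N, time in s.
With the tool pointing down it reaches from about 325 to 875 mm from the base axis. Payload 4.4 kg.
Tool frame: the origin (TCP) lies midway between the tips of the shut fingers; the grasp point (between the pads) lies 19 mm behind it (manip.tcp_to_grasp is the distance from the TCP to the grasp point, in mm); z points along the fingers, y is the line along which they close (so a half turn about z gives the same grasp; the last joint's range is limited). The gripper opens to 85 mm and grips with 20 to 120 N. Pads are 22 mm wide; open, the fingers measure 114 mm over their backs; the gripper's body (76 mm by 85 mm) begins 54 mm behind the grasp point. The pads swing forward as they close: fully open they stand 13 mm farther back than shut.
Start: joints at [1.129, 0.207, 1.542, -0, 1.393, -0.15], TCP at [165.424, 550.693, 231.282] pointing down, gripper open.
Joint ranges: [-2.73, 2.73], [-0.86, 2.22], [0.23, 2.46], [-1.11, 4.25], [0.08, 2.63], [-2.82, 2.82]. Speed limits (rad/s): [2.79, 2.79, 3.14, 3.14, 3.14, 3.14].

### API

Orientations are given as a unit quaternion [x, y, z, w].
In Python, from workcell import manip, cams gives the robot as it stands.
- The arm moves only by the tool step_arm, never from a script. Its argument "increments" is a list that holds one entry, the list of rows, each a list of 5 numbers: the opening, from 0 (shut) to 1 (fully open), then the shift along the tool's x, y, z in m, then the turn about the tool's z in rad. A call has 1 to 20 rows; each row shifts and turns the commanded pose from where the row before left it, along the tool's axes as they then stand; what a row does not reach is not made up. A row lasts 1/12 s, in which the tool goes at most 41.7 mm and 7.16 degrees, less where a joint would pass 70% of its speed; a pose out of reach is approached as far as the arm can. A call is refused whole if a number of a shift passes 0.0417 or a number of a turn 0.125, either way. A call with a gripper value outside its range is refused whole. The fingers move at their own pace and stop on an object; "force" is the grip in N (left out, the last holds). Time passes only in rows, so rows that do not move let the fingers close. It gives the time, the measured TCP pose, the force, the opening and the grip force at its end, in the units of the state.
- manip.get_obs(): the state, without advancing time (a new reading comes with each control period).
- cams.grab_frame(name): name is "scene" or "top"; returns (picture, depth): 400x640x3 uint8, blue, green, red; 400x640 float32, mm along the optical axis (not along the pixel's ray), 0 where there is no reading.
- cams.camera_info(name): a dict with "fovy" (degrees; the focal length in pixels is half the picture's height over the tangent of half this angle, whatever the lens; pixels are square), "cx", "cy" (the principal point, pixels), "rvec" (rotation vector, rad) and "tvec" (3), from world to camera coordinates, as OpenCV has them. Camera axes: x right, y down, z forward; pixel columns grow to the right and rows downward; lengths in mm; the calibration is good to about 2 mm. A picture is of the moment at which its call begins. camera_info takes no time and is no camera call.
- manip.finish_job(): hands the job in; it is judged then, once.
The state is a dict: "t": time; "joints": joint angles; "qvel": joint speeds; "tau": joint torques, N m; "tool_pos": TCP position; "eef_rot": TCP orientation; "ft_force": force on the tool from outside, world axes, zero at the start; "wrist_torque": the same for the moment, N m; "finger_gap": opening from 0.0 (shut) to 1.0 (fully open); "grip_force": force on a finger pad.
Only numpy, scipy, OpenCV 4.12 (cv2) and the standard library are available. Lean on these libraries where they do the work, as an engineer would, in place of code of your own. Each camera call takes 0.05 s, during which the arm holds its last target. There are 200 camera calls.

### The job

Push the orange glaze pot off the blue lid with the fingertips, sliding it across onto the cork-topped stand next to it so that it stands upright wholly on the cork. Then press the blue lid down at its free edge, on the robot's side, until the catch lets go, and draw back so that the lid springs up and stays ajar. Do not pick up or tip the pot, keep the yellow-lidded box shut, and leave the dish, the mug and the green jar where they are.

Things in the scene. Friction and masses are not known exactly. Their poses are not given: they have to be found in the camera images.
- pot: small orange glaze pot with a white cap, an upright cylinder 70 mm across and 55 mm high, about 0.3 kg, loose; starts upright on the blue lid. Origin: centre of its underside, z up.
- stand: fixed wooden block with a cork top, 200 mm (its x) by 180 mm (its y); flat top 87 mm above its origin (99 mm above the bench). Origin: centre of its underside; x points away from the robot, y left along the row. Always the middle of a row of three on a fixed board 12 mm thick: blue and yellow box stand at its two sides, in either order, 184 mm centre to centre, axes parallel.
- blue_box: fixed wooden box, 200 mm (x) by 180 mm (y). Origin: centre of its underside; x points away from the robot. Its flat blue lid, 190 by 176 by 10 mm, has its top 88 mm above this origin (1 mm above the cork, 6 mm gap to it), is hinged at its far (+x) edge and hides a push-to-open catch. Its free edge, on the robot's side, is at x = -100 mm; it stands 8 mm clear of the walls.
- blue_box_press (a point): point on the top face of the blue lid, mid-width, 15 mm in from its free edge; moves with the lid. A push straight down here of about 7 N moves the lid; the catch lets go once this point is 3 to 4 mm down, and a stop comes at about 6 mm. A spring then raises the lid as the finger draws back. Nearer the hinge more force is needed.
- blue_box_lid (a joint): opening angle of the blue lid, rad: 0 latched shut, negative when pushed in (stop at -0.036), 0.42 sprung fully ajar (its free edge then stands about 80 mm higher).
- yellow_box: the same kind of box with a yellow lid and its own catch; to be left shut. Origin: centre of its underside.
- yellow_box_lid (a joint): opening angle of the yellow lid, rad, as for the blue one; 0 is shut.
- dish: loose terracotta bowl, 96 mm across and 35 mm high, standing on the yellow lid; leave it. Origin: centre of its underside.
- mug: loose pink mug, 76 mm across without its handle, 80 mm high, on the bench behind the row as seen from the robot; leave it. Origin: centre of its underside.
- jar: loose green jar, 60 mm across, 90 mm high, on the bench behind the row; leave it. Origin: centre of its underside.
Mind the look-alikes: they are no part of the job. Several things look just like the mug: the one meant starts farthest to the robot's right.

How it is judged:
By the outcome, as a careful person would: the job done as asked, in the order asked, and still so for the second after the job is handed in, with the robot touching nothing.
It also fails if it takes over 48 s, if anything falls off the work surface, if the arm or the gripper's body presses on something with over 40 N, if the wrist force passes 120 N, or if a joint passes its speed limit or range.

## Working session

There is one attempt and no reset: what is moved stays moved. The work goes in short steps, Python scripts to look and compute and a tool call to move; the robot and the scene stay as the last step left them, time stands still between calls to the robot, and variables do not carry over. Pictures are saved under pics/ and viewed, at most 10 in all, crops included, and the job is handed in when it is done.

Besides the shell and the picture viewer there is one more tool, called after "Call:" as name([rows], argument=value, ...), one row to a line, values as JSON. step_arm: Moves the arm, as the interface text tells. Its arguments: {"type":"object","properties":{"increments":{"type":"array"},"force":{"type":"number"}},"required":["increments"]}

```bash
ls; mkdir -p pics; cat > h.py <<'E'
import numpy as np, cv2
from workcell import manip, cams
def cam(n):
    i=cams.camera_info(n); f=200/np.tan(np.radians(i["fovy"])/2)
    K=np.array([[f,0,i["cx"]],[0,f,i["cy"]],[0,0,1.]])
    R=cv2.Rodrigues(np.array(i["rvec"],float))[0]; return K,R,np.array(i["tvec"],float).ravel(),i
def ray(n,uv):
    K,R,t,i=cam(n); d=np.linalg.inv(K)@np.array([uv[0],uv[1],1.]); return -R.T@t, R.T@d
def onz(n,uv,z):
    o,d=ray(n,uv); return o+d*(z-o[2])/d[2]
def cloud(n,D):
    K,R,t,i=cam(n); v,u=np.mgrid[:400,:640]
    P=np.stack([(u-K[0,2])/K[0,0]*D,(v-K[1,2])/K[1,1]*D,D],-1); return (P-t)@R
def shot(n,tag):
    im,D=cams.grab_frame(n); cv2.imwrite(f"pics/{tag}.png",im); np.save(f"pics/{tag}.npy",D); return im,D
E
python3 - <<'E'
from h import *
for n in("scene","top"):
    shot(n,n+"0"); print(cams.camera_info(n)); print(ray(n,(320,200)))
print(manip.get_obs())
E
```

```text
pics
{'fovy': 45.681935726694654, 'cx': 317.6380739696064, 'cy': 200.7790857652402, 'rvec': array([ 1.21037502,  2.34767711, -0.95307901]), 'tvec': array([ 277.83095722, -322.01719875, 1471.32060565])}
(array([1173.45187614,  512.268848  ,  840.39321952]), array([-0.56215656, -0.40740697, -0.71974093]))
{'fovy': 46.19993594225192, 'cx': 320.22405766369235, 'cy': 204.5742338931863, 'rvec': array([ 2.14363186, -2.14916165,  0.13663065]), 'tvec': array([ 98.00891688, 587.04448102, 934.92567193])}
(array([ 454.58991604,   87.58649073, 1006.97050473]), array([ 0.14570322,  0.00958004, -0.98933017]))
{'t': 0.1, 'joints': array([ 1.12852126e+00,  2.07363514e-01,  1.54285859e+00, -5.81226538e-07,
        1.39350716e+00, -1.50543779e-01]), 'qvel': array([ 0.0005813 ,  0.00052505, -0.00119967, -0.00030013,  0.00137822,
        0.00068749]), 'tau': array([-9.56593867e-04, -3.84095871e+01, -2.92545766e+01, -3.12327365e-04,
        4.94117994e-03, -4.82983936e-06]), 'tool_pos': array([165.10510173, 550.04755303, 230.20304368]), 'eef_rot': array([ 1.45348801e-01,  9.89379899e-01, -1.02180583e-03, -3.11767039e-04]), 'ft_force': array([-0.38818352, -0.46174901,  0.41377578]), 'wrist_torque': array([-0.00627361,  0.01413766,  0.00525053]), 'grip_force': 0.0, 'finger_gap': 1.001422782997765}
```

View pics/scene0.png

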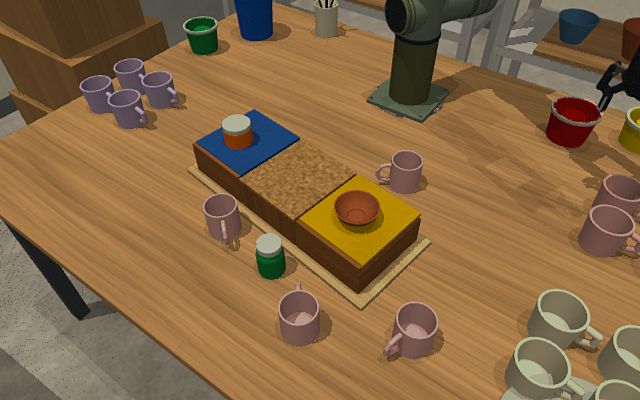

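View pics/top0.png

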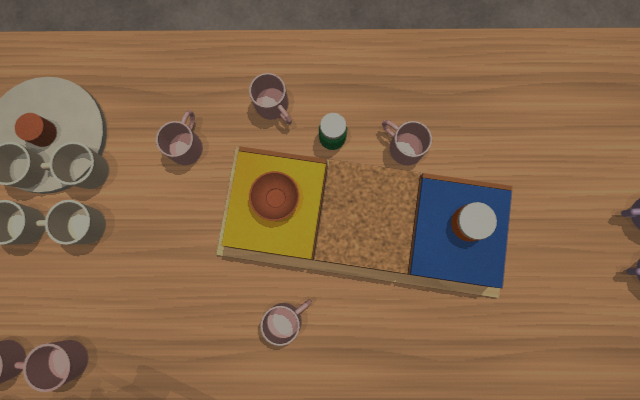

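The scene view shows the orange pot with its white cap at (237,130) on the blue lid, the cork in the middle at (297,180), and the dish on the yellow lid at (357,208). In the top view, up is +x and left is +y: pot cap at (477,221), blue lid centre at (461,232), cork at (368,217), yellow at (275,205), jar at (333,131).

The look-alikes in the top view are pink mugs at (410,142), (268,95), (176,140), (280,325) and (48,368). The one meant is at (410,142), because it is farthest to the robot's right. It only has to be left alone, and I never reach for it.

```bash
cat > m.py <<'E'
from h import *
from scipy.optimize import least_squares
def big(m):
    n,l,s,c=cv2.connectedComponentsWithStats(m.astype(np.uint8)); k=1+np.argmax(s[1:,4]); return l==k
def hsv(im): return [a.astype(int) for a in cv2.split(cv2.cvtColor(im,cv2.COLOR_BGR2HSV))]
def tri(u1,u2):
    (o1,d1),(o2,d2)=ray("top",u1),ray("scene",u2)
    s=np.linalg.lstsq(np.c_[d1,-d2],o2-o1,rcond=None)[0]; a,b=o1+s[0]*d1,o2+s[1]*d2
    return (a+b)/2,np.linalg.norm(a-b)
def blue(im,D,n):
    h,s,v=hsv(im); P=cloud(n,D)
    m=(abs(h-108)<12)&(s>150)&(D>0)&(P[...,0]>300)&(P[...,0]<800)&(abs(P[...,1])<400)
    return big(m),P
def potcap(im,D,n):
    h,s,v=hsv(im); P=cloud(n,D)
    m=(s<70)&(v>130)&(abs(P[...,2]-154)<12)&(P[...,0]>400)&(P[...,0]<750)&(abs(P[...,1])<300)
    m=big(m); c=cv2.minEnclosingCircle(np.argwhere(m)[:,::-1].astype(np.float32)); return m,P,c
E
python3 - <<'E'
from m import *
I={n:(cv2.imread(f"pics/{n}0.png"),np.load(f"pics/{n}0.npy")) for n in("top","scene")}
cap={}
for n,(im,D) in I.items():
    m,P=blue(im,D,n); q=P[m]; print(n,"blue",m.sum(),"z med",np.median(q[:,2]),"std",q[:,2].std())
    hull=cv2.convexHull(np.argwhere(m)[:,::-1].astype(np.float32))
    zr=np.array([onz(n,p[0],100)[:2] for p in hull],np.float32)
    r=cv2.minAreaRect(zr); print("  rect",r); print(cv2.boxPoints(r).round(1).tolist())
    h,s,v=hsv(im); y=big((abs(h-24)<4)&(s>200)&(D>0)&(abs(P[...,2]-100)<20)); 
    hull=cv2.convexHull(np.argwhere(y)[:,::-1].astype(np.float32))
    zr=np.array([onz(n,p[0],100)[:2] for p in hull],np.float32); r=cv2.minAreaRect(zr); print("  yellow",r, np.median(P[y][:,2]))
    m,P,c=potcap(im,D,n); q=P[m]; print("  cap px",m.sum(),c,"z",np.median(q[:,2]),"cen",q[:,:2].mean(0), "onz155",onz(n,np.argwhere(m)[:,::-1].mean(0),155)); cap[n]=np.argwhere(m)[:,::-1].mean(0)
    st=P[...,2]; 
print("tri cap",tri(cap["top"],cap["scene"]))
E
```

```text
top blue 7212 z med 100.66205489129624 std 1.6081568626123062
  rect ((525.3853149414062, -175.50408935546875), (173.70498657226562, 187.90480041503906), 81.32115173339844)
[[419.3999938964844, -247.1999969482422], [605.2000122070312, -275.5], [631.4000244140625, -103.80000305175781], [445.6000061035156, -75.5]]
  yellow ((649.5507202148438, 239.00201416015625), (41.471126556396484, 55.971710205078125), 62.484989166259766) 100.53385849381678
  cap px 1054 ((477.5, 220.5), 18.721744537353516) z 155.72722841904834 cen [ 541.79061846 -190.75549228] onz155 [ 541.81339942 -190.97968678  155.        ]
scene blue 2643 z med 100.41338784526626 std 1.7305972254700543
  rect ((529.90478515625, -171.9661865234375), (177.6979217529297, 189.59909057617188), 81.37211608886719)
[[422.79998779296875, -245.60000610351562], [610.2999877929688, -274.0], [637.0, -98.30000305175781], [449.5, -69.9000015258789]]
  yellow ((585.5186767578125, 188.6538543701172), (179.81480407714844, 195.1160125732422), 81.3461685180664) 100.41215011993711
  cap px 383 ((235.5, 122.5), 13.946425437927246) z 155.15772780277717 cen [ 545.23443289 -189.42099958] onz155 [ 545.17916757 -189.53979792  155.        ]
tri cap (array([ 542.3158858 , -192.27036571,  151.96899964]), np.float64(0.6762556905569707))
```

Call:
step_arm([
  [[0.5,0,0,0,0.119],[0.5,0,0,0,0.119],[0.5,0,0,0,0.119],[0.5,0,0,0,0.119],[0.5,0,0,0,0.119],[0.5,0,0,0,0.119],[0.5,0,0,0,0.119],[0.5,0,0,0,0.119],[0.5,0,0,0,0.119],[0.5,0,0,0,0.119],[0.5,0,0,0,0.119],[0.5,0,0,0,0.119],[0.5,-0.03,0.02,0,0],[0.5,-0.03,0.02,0,0],[0.5,-0.03,0.02,0,0],[0.5,-0.03,0.02,0,0],[0.5,-0.03,0.02,0,0],[0.5,-0.03,0.02,0,0],[0.5,-0.03,0.02,0,0],[0.5,-0.03,0.02,0,0]],
])

```text
t: 1.77
tool_pos: [288.0, 287.9, 230.9]
eef_rot: [0.758, 0.653, -0.0, 0.0]
ft_force: [0.9, 0.2, 0.1]
finger_gap: 0.501
grip_force: 0.0
```

Call:
step_arm([
  [[0.5,-0.0313,0.0203,0,0],[0.5,-0.0313,0.0203,0,0],[0.5,-0.0313,0.0203,0,0],[0.5,-0.0313,0.0203,0,0],[0.5,-0.0313,0.0203,0,0],[0.5,-0.0313,0.0203,0,0],[0.5,-0.0313,0.0203,0,0],[0.5,-0.0313,0.0203,0,0],[0.5,-0.0313,0.0203,0,0],[0.5,-0.0313,0.0203,0,0],[0.5,-0.0313,0.0203,0,0],[0.5,-0.0313,0.0203,0,0],[0.5,-0.0313,0.0203,0,0],[0.5,-0.0313,0.0203,0,0],[0.5,-0.0313,0.0203,0,0],[0.5,-0.0313,0.0203,0,0],[0.5,0,0,0.02,0],[0.5,0,0,0.02,0],[0.5,0,0,0.02,0],[0.5,0,0,0,0]],
])

```text
t: 3.43
tool_pos: [531.5, -252.1, 165.5]
eef_rot: [0.758, 0.652, -0.001, -0.005]
ft_force: [-1.9, -0.0, -0.5]
finger_gap: 0.5
grip_force: 0.0
```

```bash
python3 - <<'E'
from m import *
o=manip.get_obs(); print(o["tool_pos"],o["eef_rot"])
a,_=shot("top","top1"); b,_=shot("scene","scene1")
cv2.imwrite("pics/c1.png",np.hstack([cv2.resize(a[130:330,400:600],None,fx=2,fy=2),cv2.resize(b[60:260,140:340],None,fx=2,fy=2)]))
E
```

```text
[ 531.49572331 -252.07941171  165.51015683] [ 0.75798441  0.65224939 -0.00147624 -0.00530882]
```

View pics/c1.png

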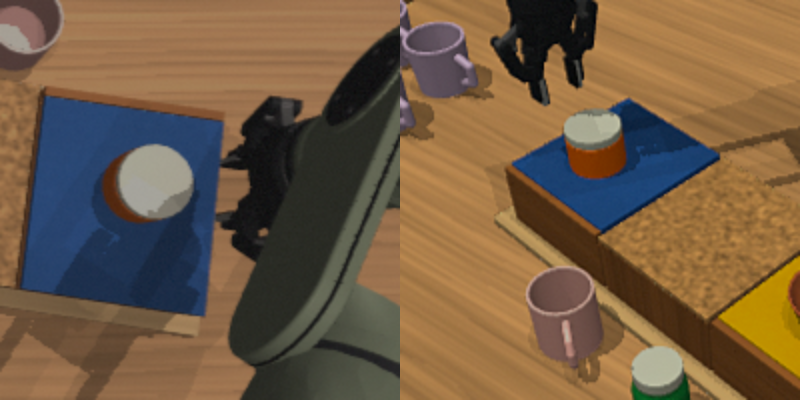

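The crop shows both fingertips at about (235,160) and (235,220), just outside the lid's right side. They straddle the row line through the pot cap at (155,182), so the alignment is good and I can lower.

Call:
step_arm([
  [[0.5,0,0.0025,0.01,0],[0.5,0,0,0.015,0],[0.5,0,0,0.015,0],[0.5,0,0,0.01,0],[0.5,0,0,0,0],[0.5,0,0,0,0]],
])

```text
t: 4.03
tool_pos: [537.5, -254.1, 121.4]
eef_rot: [0.758, 0.653, -0.0, -0.0]
ft_force: [-0.4, -0.5, -0.6]
finger_gap: 0.498
grip_force: 0.0
```

Call:
step_arm([
  [[0.5,0,-0.003,0.006,0],[0.5,0,0,0.006,0],[0.5,0,0,0,0],[0.5,0.006,0,0,0],[0.5,0.006,0,0,0],[0.5,0.006,0,0,0],[0.5,0.006,0,0,0],[0.5,0.006,0,0,0],[0.5,0.006,0,0,0],[0.5,0.006,0,0,0],[0.5,0.006,0,0,0],[0.5,0.006,0,0,0],[0.5,0.006,0,0,0],[0.5,0.006,0,0,0],[0.5,0,0,0,0]],
])

```text
t: 5.28
tool_pos: [544.5, -187.2, 109.4]
eef_rot: [0.757, 0.653, 0.0, -0.0]
ft_force: [1.3, -0.3, 0.5]
finger_gap: 0.496
grip_force: 0.0
```

```bash
cat > r.py <<'E'
from m import *
import sys
ex=np.array([.9886,-.151]); ey=np.array([.151,.9886]); B=np.array([532,-175.])
row=lambda p:(np.array([(p[:2]-B)@ex,(p[:2]-B)@ey])).round(1)
o=manip.get_obs(); print("tcp row",row(o["tool_pos"]),o["tool_pos"][2],o["ft_force"])
for n in("top","scene"):
    im,D=shot(n,n+sys.argv[1])
    try:
        m,P,c=potcap(im,D,n); q=P[m]; print(n,"cap",m.sum(),c,row(q.mean(0)),q[:,2].mean(),q[:,2].std(),"circle",row(onz(n,c[0],155)))
    except Exception as e: print(n,e)
    try:
        mb,P=blue(im,D,n); q=P[mb]; q=q[abs(q[:,2]-100)<90]; rx=(q[:,:2]-B)@ex; print("  lid z by row x",[(a,round(float(np.median(q[abs(rx-a)<8][:,2])),1)) for a in(-80,-40,0,40,75) if (abs(rx-a)<8).sum()>5])
    except Exception as e: print(n,e)
E
python3 r.py 2
```

```text
tcp row [ 14.2 -10.1] 109.4198000237919 [ 1.33701222 -0.329598    0.47993024]
top cap 567 ((452.9808044433594, 215.4800262451172), 18.03481674194336) [20.1 40.4] 155.52857900427978 1.4124769525009024 circle [14.2 30.9]
  lid z by row x [(-80, 100.7), (-40, 100.7), (0, 100.4), (40, 100.9), (75, 100.5)]
scene cap 227 ((247.0, 131.5), 14.221562385559082) [24.4 40.7] 155.24336405691153 1.2541286674846854 circle [18.3 33.9]
  lid z by row x [(-80, 100.6), (-40, 100.4), (0, 99.6), (40, 100.1), (75, 100.2)]
```

Call:
step_arm([
  [[0.5,0.006,0,0,0],[0.5,0.006,0,0,0],[0.5,0.006,0,0,0],[0.5,0.006,0,0,0],[0.5,0.006,0,0,0],[0.5,0.006,0,0,0],[0.5,0.006,0,0,0],[0.5,0.006,0,0,0],[0.5,0.006,0,0,0],[0.5,0.006,0,0,0],[0.5,0.006,0,0,0],[0.5,0.006,0,0,0],[0.5,0.006,0,0,0],[0.5,0.006,0,0,0],[0.5,0.006,0,0,0],[0.5,0.006,0,0,0],[0.5,0.006,0,0,0],[0.5,0.006,0,0,0],[0.5,0.006,0,0,0],[0.5,0,0,0,0]],
])

```text
t: 7.05
tool_pos: [561.2, -74.3, 109.3]
eef_rot: [0.757, 0.653, 0.0, -0.0]
ft_force: [-0.1, -0.0, -0.2]
finger_gap: 0.498
grip_force: 0.0
```

```bash
python3 r.py 3
```

```text
tcp row [ 13.7 103.9] 109.28835054449046 [-0.05990938 -0.02298321 -0.22721909]
top cap 578 ((390.49700927734375, 206.969970703125), 18.09266471862793) [ 16.5 155.9] 154.59906670403376 1.416653731554858 circle [ 12.9 145.5]
  lid z by row x [(-80, 100.8), (-40, 100.7), (0, 100.7)]
scene cap 280 ((280.5, 154.0), 14.637381553649902) [ 22.3 155.1] 154.28163528898398 1.2998788241212194 circle [ 18.8 150.1]
  lid z by row x [(-40, 101.1), (0, 100.7), (40, 100.3), (75, 100.3)]
```

Call:
step_arm([
  [[0.5,0.006,0,0,0],[0.5,0.006,0,0,0],[0.5,0.006,0,0,0],[0.5,0.006,0,0,0],[0.5,0.006,0,0,0],[0.5,0.004,0,0,0],[0.5,0.002,0,0,0],[0.5,0,0,0,0],[0.5,-0.01,0,0,0],[0.5,-0.02,0,0,0],[0.5,-0.03,0,-0.01,0],[0.5,-0.03,0,-0.03,0],[0.5,-0.03,-0.01,-0.03,0],[0.5,-0.03,-0.03,0,0],[0.5,0,-0.03,0,0],[0,0,-0.03,0,0],[0,0,0,0,0]],
])

```text
t: 8.57
tool_pos: [440.3, -170.3, 175.4]
eef_rot: [0.759, 0.651, -0.001, -0.004]
ft_force: [1.0, 0.5, -0.5]
finger_gap: 0.226
grip_force: 0.0
```

```bash
python3 r.py 4; python3 - <<'E'
import cv2,numpy as np
a=cv2.imread("pics/top4.png");b=cv2.imread("pics/scene4.png")
cv2.imwrite("pics/c4.png",np.hstack([cv2.resize(a[110:310,300:500],None,fx=2,fy=2),cv2.resize(b[60:260,180:380],None,fx=2,fy=2)]))
E
```

```text
tcp row [-91.3  -9.1] 175.38997449019718 [ 1.01244304  0.46342695 -0.51860085]
top cap 1049 ((372.3902587890625, 203.88211059570312), 18.642316818237305) [ 13.  179.1] 154.63207019252175 1.4995823842497382 circle [ 13.7 179. ]
  lid z by row x [(-80, 100.7), (-40, 100.6), (0, 100.6), (40, 100.7), (75, 100.6)]
scene cap 502 ((291.0, 160.5), 15.207006454467773) [ 16.1 181.1] 154.33693670656993 1.227259400433495 circle [ 17.6 182.7]
  lid z by row x [(-80, 100.6), (-40, 100.6), (0, 100.5), (40, 100.2), (75, 100.2)]
```

View pics/c4.png

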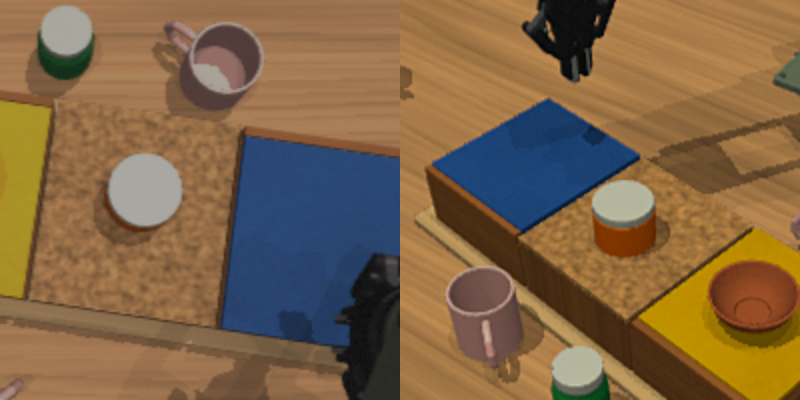

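The crop shows the pot upright at (145,190), wholly on the cork with margin all round. The blue lid is clear and shut, and the dish, jar and mug are untouched. Next I go to the press point.

Call:
step_arm([
  [[0,0.009,0.005,0,0],[0,0,0,0.02,0],[0,0,0,0.02,0],[0,0,0,0.015,0],[0,0,0,0.008,0],[0,0,0,0,0],[0,0,0,0,0],[0,0,0,0,0]],
])

```text
t: 9.33
tool_pos: [454.3, -163.7, 115.4]
eef_rot: [0.758, 0.653, 0.0, 0.001]
ft_force: [1.0, 0.9, -0.3]
finger_gap: 0.002
grip_force: 0.0
```

```bash
python3 r.py 5
```

```text
tcp row [-78.5  -0.5] 115.44269577406726 [ 0.99268212  0.87256644 -0.26030015]
top cap 1049 ((372.3902587890625, 203.88211059570312), 18.642316818237305) [ 13. 179.] 154.58393497450365 1.4948842522250856 circle [ 13.7 179. ]
  lid z by row x [(-80, 100.8), (-40, 100.8), (0, 100.7), (40, 100.7), (75, 100.7)]
scene cap 501 ((291.0, 160.5), 15.207006454467773) [ 16.1 181.3] 154.3567136645719 1.3360955365748997 circle [ 17.6 182.7]
  lid z by row x [(-80, 100.5), (-40, 100.3), (0, 100.5), (40, 100.4), (75, 100.2)]
```

Call:
step_arm([
  [[0,0,-0.0065,0.005,0],[0,0,0,0.005,0],[0,0,0,0.002,0],[0,0,0,0.002,0],[0,0,0,0.001,0],[0,0,0,0,0]],
])

```text
t: 9.93
tool_pos: [446.0, -162.2, 99.8]
eef_rot: [0.758, 0.653, -0.0, -0.001]
ft_force: [-2.8, 0.5, 5.5]
finger_gap: 0.003
grip_force: 2.8
```

Call:
step_arm([
  [[0,0,0,0.001,0],[0,0,0,0.001,0],[0,0,0,0.001,0],[0,0,0,0.001,0],[0,0,0,0,0],[0,0,0,0,0]],
])

```text
t: 10.43
tool_pos: [446.0, -162.2, 96.0]
eef_rot: [0.758, 0.653, -0.0, -0.001]
ft_force: [-3.2, 1.6, 7.0]
finger_gap: 0.0
grip_force: 3.6
```

Call:
step_arm([
  [[0,0,0,0.001,0],[0,0,0,0,0],[0,0,0,0,0]],
])

```text
t: 10.68
tool_pos: [446.0, -162.2, 95.1]
eef_rot: [0.758, 0.653, -0.0, -0.001]
ft_force: [-3.7, 1.4, 7.2]
finger_gap: 0.001
grip_force: 3.6
```

Call:
step_arm([
  [[0,0,0,-0.005,0],[0,0,0,-0.012,0],[0,0,-0.005,-0.02,0],[0,0,-0.01,-0.025,0],[0,0,-0.015,-0.025,0],[0,0,-0.015,-0.025,0],[0,0,-0.015,-0.025,0],[0,0,-0.015,-0.01,0],[0,0,0,0,0],[0,0,0,0,0],[0,0,0,0,0],[0,0,0,0,0]],
])

```text
t: 11.68
tool_pos: [372.2, -150.9, 240.1]
eef_rot: [0.758, 0.653, -0.0, -0.001]
ft_force: [0.9, 0.6, -0.5]
finger_gap: -0.001
grip_force: 0.0
```

```bash
python3 r.py 6; python3 - <<'E'
import cv2,numpy as np
a=cv2.imread("pics/top6.png");b=cv2.imread("pics/scene6.png")
cv2.imwrite("pics/c6.png",np.hstack([a[60:360,180:580],b[60:360,120:520]]))
E
```

```text
tcp row [-161.6   -0.3] 240.0547153663188 [ 0.89300321  0.64882255 -0.47164779]
top cap 1048 ((372.4189147949219, 204.229736328125), 18.503896713256836) [ 13. 179.] 154.67316699002768 1.4391355144951434 circle [ 13.1 178.8]
  lid z by row x [(-80, 175.1), (-40, 158.8), (0, 140.7), (40, 123.3), (75, 107.4)]
scene cap 499 ((291.0, 160.5), 15.207006454467773) [ 16.2 181.2] 154.29502759646027 1.2798150143504283 circle [ 17.6 182.7]
  lid z by row x [(-80, 174.9), (-40, 159.2), (0, 141.1), (40, 122.9), (75, 107.1)]
```

View pics/c6.png

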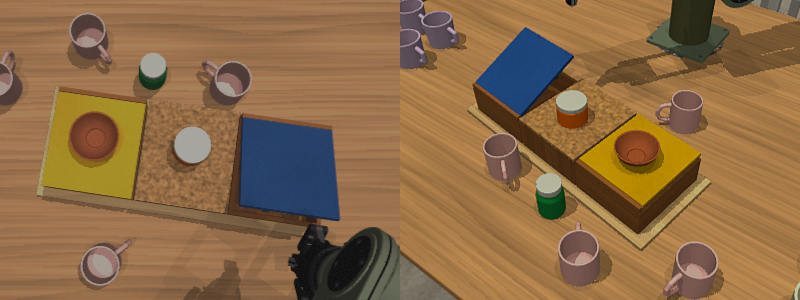

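The blue lid stands ajar with a slope of about 0.42 rad. The pot is upright on the cork at (192,146), the yellow box is shut, the dish, mug and jar are in place, and the gripper is clear.

```bash
python3 -c "
from workcell import manip; print(manip.finish_job())"
```

```text
the job is handed in; nothing more can be done
None
```

The job is handed in: the pot stands upright wholly on the cork, the blue lid is sprung ajar at about 0.42 rad, and the yellow box, dish, mug and jar are undisturbed; it took about 12 s of the 48 s allowed.

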